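# Refit the bedside radio's dial and hold it pressed

### The job

The dial knob has come off the bedside radio and lies in the leather tray. Put it back on the bare spindle on the radio's top, turning it until the splines mesh so that it slides fully home, then press the dial all the way down to switch the radio on and keep it held down: finish while still holding it pressed. Leave the other things lying where they are.

Things in the scene. Friction and masses are not known exactly. Their poses are not given: they have to be found in the camera images.
- knob: the dial knob, upright in the tray: aluminium, fine-ribbed round, 46 mm wide, 32 mm high, 90 g. Origin: centre of its underside, z up. A dark-lined rib (20 mm long, 3 mm high) on top points along +x. Splined bore below, 16 mm deep: six grooves 60 degrees apart, one straight under the rib, 23 mm across; the lands between, 3 mm wide, are 16 mm across and begin 1 mm above the underside
- spindle (a point): centre of the top face of the spindle's round seat flange (32 mm wide), where the knob's underside rests when fully home; z up along the axis, one spline along +x. At rest 6.5 mm above the radio's control plate; sinks as the spindle is pressed. The knob goes on whenever its x axis and this x axis differ by a multiple of 60 degrees; unmeshed it stands on the spline tops, 9 mm too high
- spindle_tip (a point): tip of the bare white nylon spindle, 15 mm above spindle on its axis. From there down: a pilot nose 5 mm high widening from 8 to 14 mm, then six straight splines 10 mm high, 60 degrees apart, 21 mm across, 2.8 mm wide, tops rounded, on a 14 mm core. Clearance in the knob's bore about 1.2 mm beside each spline (8 degrees of turn), 1 mm all round. The spindle itself turns stiffly (0.08 N m)
- dial_push (a joint): how far the spindle is pressed down into the radio, m: 0 at rest, 0.004 fully pressed, against a spring of 4 N at the start and 8 N at the bottom stop. It springs back when it is let go
- radio: bedside radio, oak, 160 mm deep (x), 260 mm wide (y), fixed; origin under its centre, loudspeaker front at -x. Its flat aluminium control plate on top is 120 mm above the console. The bare dial spindle stands at x 0, y -55 mm; a smaller fixed knob (26 mm wide, 15 mm high) at y +85 mm; four preset buttons, 3.5 mm high, at x +22, y -10 to +44 mm, beside a flush display
- tray: brown leather tray, fixed, 230 mm (x) by 290 mm (y), rim 20 mm high and 5 mm thick, inner floor 5 mm above the console; origin under its centre. The knob stands upright on its floor
- jar: face-cream jar in the tray, white ceramic with a smooth flat wooden lid, 61 mm in diameter, 38 mm high; origin under its centre. Not part of the job
- perfume: square glass perfume bottle in the tray, 32 by 52 mm, 119 mm high with its cap; origin under its centre. Not part of the job
- glasses: folded wire spectacles in the tray, 125 mm along y, 50 mm along x, 7 mm high; origin under their centre. Not part of the job
- tube: hand-cream tube lying on the console, 130 by 40 mm, 22 mm high; origin under its middle. Not part of the job
- tumbler: empty water glass on the console, 72 mm in diameter, 95 mm high; origin under its centre. Not part of the job
- earbuds: small rounded white earphone case on the console, 46 by 62 mm, 24 mm high; origin under its centre. Not part of the job
Things that resemble listed ones, but are neither listed nor needed, are in the scene too. What is shaped like the knob but pink or purple is not meant.

How it is judged:
At the end, for the whole second after the job is handed in: the knob is meshed and fully home on the spindle (underside within 3 mm of the seat flange, 3 mm of the axis, square to 5 degrees), the spindle is pressed more than 3 of its 4 mm, and the fingers still press the knob with over 3 N, all at rest through the last second (z of knob in the frame of spindle between -0.003 and 0.003 m and horizontal distance between knob and spindle below 0.003 m and angle between the z axis of knob and the z axis of spindle, either way round below 0.09 rad and angle between knob's own z axis and vertical below 0.2 rad and value of joint dial_push above 0.003 m and contact force between the fingers and knob above 3 N and linear speed of knob below 0.02 m/s); the arm keeps its last pose, push and grip.
It fails at once if something else in the tray is pushed or tipped more than 30 mm from its place (distance of any of jar, perfume, glasses from where it was at the start of the episode above 0.03 m).
It fails at once if something on the console is pushed or tipped more than 30 mm from its place (distance of any of tube, tumbler, earbuds from where it was at the start of the episode above 0.03 m).
It also fails if it takes over 48 s, if anything falls off the work surface, if the arm or the gripper's body presses on something with over 40 N, if the wrist force passes 120 N, or if a joint passes its speed limit or range.

### The arm

A 6-joint arm with a two-finger parallel gripper is mounted at the origin on the work surface. World frame = base frame: x ahead of the robot, y to its left, z up, the work surface at z = 0. Lengths are in m, angles in rad, forces in N, time in s.
With the tool pointing down it reaches from about 0.35 to 0.775 m from the base axis. Payload 5.5 kg.
Tool frame: the origin (TCP) lies midway between the tips of the shut fingers; the grasp point (between the pads) lies grip_point_offset behind it (grip_point_offset is the distance from the TCP to the grasp point, in m); z points along the fingers, y is the direction in which the jaws open and shut (so a half turn about z gives the same grasp; the last joint's range is limited). The gripper opens to 85 mm and grips with 20 to 120 N. Pads are 22 mm wide; open, the fingers measure 114 mm over their backs; the gripper's body (76 mm by 85 mm) begins 54 mm behind the grasp point. The pads swing forward as they close: fully open they stand 13 mm farther back than shut.
Start: joints at [0.969, 0.313, 0.046, 1.304, 0, 1.431], TCP at [0.256, 0.515, 0.231] pointing down, gripper open.
Joint ranges: [-2.76, 2.76], [-0.86, 1.69], [-1.03, 1.26], [-2.2, 2.34], [-1.47, 1.5], [-3.14, 3.14]. Speed limits (rad/s): [2.57, 2.57, 3.14, 3.14, 3.14, 3.14].

### API

Orientations are given as a unit quaternion [w, x, y, z].
In Python, from workcell import * gives the robot as it stands.
- The arm moves only by the tool send_rows, never from a script. Its argument "series" is one flat list of numbers, 7 for each row, row after row: the shift along the tool's x, y, z in cm, then the turn, a rotation vector about the tool's x, y, z in degrees, then the opening, from 0 (shut) to 1 (fully open). A call has 1 to 10 rows; each row is the pose to reach, as a shift and turn from the pose commanded when the call began, along the tool's axes at that moment; what a row does not reach only later rows make up. A row lasts 1/12 s, in which the tool goes at most 41.7 mm and 7.16 degrees, less where a joint would pass 70% of its speed; a pose out of reach is approached as far as the arm can. A call with a gripper value outside its range is refused whole. The fingers move at their own pace and stop on an object; "newtons" is the grip in N (left out, the last holds). Time passes only in rows, so rows that repeat a pose let the fingers close. It gives the time, the measured TCP pose, the force and the opening at its end, in the units of the state.
- get_state(): the state, without advancing time (a new reading comes with each control period).
- read_camera(name): name is "side" or "top"; returns the picture (400x640x3 uint8, blue, green, red); there is no depth.
- camera_info(name): a dict with "K" (3x3 intrinsics, pixels), "xyz" and "attitude" of the camera in the world. Camera axes: x right, y down, z forward; pixel columns grow to the right and rows downward; lengths in m; the calibration is good to about 2 mm. A picture is of the moment at which its call begins. camera_info takes no time and is no camera call.
- hand_in(): hands the job in, once; it reports no verdict.
Trained networks look in the newest picture that a camera, given by its name, has taken for a name from the list of things; names that differ only in an ending like _2 or _b are one class to them, and where a whole thing is asked for, a point or a joint stands for the part that bears it (a point fixed in the world has none). Each returns a list of dicts, best first, with "p" (0 to 1); they miss things now and then, are a little off and sometimes report something else, mostly with a low value. They report only what shows in the picture. A call takes as long as a camera call. They do not tell look-alikes from the thing itself.
- silhouettes(camera, label): "pixels" (400x640 bool, what is visible of it) and "box" ([left, top, width, height] in pixels, round what is visible of it).
The state is a dict: "clock": time; "joint_pos": joint angles; "qvel": joint speeds; "tau": joint torques, N m; "tcp_pos": TCP position; "orientation": TCP orientation; "wrist_force": force on the tool from outside, world axes, zero at the start; "ft_torque": the same for the moment, N m; "finger_gap": finger opening in m.
Only numpy, scipy, OpenCV 4.12 (cv2) and the standard library are available. Lean on these libraries where they do the work, as an engineer would, in place of code of your own. Each camera call takes 0.05 s, during which the arm holds its last target. There are 200 camera calls.

## Working session

There is one attempt and no reset: what is moved stays moved. The work goes in short steps, Python scripts to look and compute and a tool call to move; the robot and the scene stay as the last step left them, time stands still between calls to the robot, and variables do not carry over. Pictures are saved under pics/ and viewed, about 8 in all and at most 12, crops included, and the job is handed in when it is done.

Besides the shell and the picture viewer there is one more tool, called after "Emit:" as name(argument=value, ...) on one line, values as JSON. send_rows: Moves the arm, as the interface text tells. Its arguments: {"type":"object","properties":{"series":{"type":"array"},"newtons":{"type":"number"}},"required":["series"]}

```bash
mkdir -p pics; cat > h.py <<'E'
from workcell import *
import numpy as np, cv2
from scipy.spatial.transform import Rotation as R
def cam(n):
    c=camera_info(n); K=np.array(c["K"]); a=np.array(c["attitude"],float)
    Rm=a if a.shape==(3,3) else R.from_quat(a[[1,2,3,0]]).as_matrix()
    return K,np.array(c["xyz"]),Rm
def px2w(n,u,v,z):
    K,p,Rm=cam(n); d=Rm@np.linalg.solve(K,[u,v,1]); return p+d*(z-p[2])/d[2]
def w2px(n,P):
    K,p,Rm=cam(n); q=K@(Rm.T@(np.array(P)-p)); return q[:2]/q[2]
E
python3 - <<'E'
from h import *
for n in("top","side"):
    im=read_camera(n); cv2.imwrite(f"pics/{n}0.png",im)
    print(n,camera_info(n))
    for l in("knob","spindle","radio","tray","jar","perfume"):
        for d in silhouettes(n,l)[:3]:
            print(l,round(d["p"],2),d["box"])
print(get_state())
E
```

```text
top {'K': array([[370.51550436,   0.        , 320.64486196],
       [  0.        , 370.51550436, 200.10610177],
       [  0.        ,   0.        ,   1.        ]]), 'xyz': array([0.43910021, 0.04116299, 1.17969478]), 'attitude': array([ 0.0174832 , -0.70373755,  0.7096209 , -0.02976537])}
knob 0.76 [235.3, 180.0, 15.0, 15.8]
knob 0.71 [219.9, 228.8, 20.4, 13.6]
knob 0.64 [185.8, 179.5, 17.2, 17.1]
spindle 0.49 [411.3, 176.7, 14.3, 11.0]
radio 0.8 [348.2, 141.5, 99.3, 73.0]
tray 0.78 [218.8, 138.5, 92.4, 76.8]
tray 0.3 [288.3, 145.0, 19.9, 19.4]
jar 0.69 [268.1, 178.7, 26.0, 24.6]
perfume 0.79 [286.4, 145.6, 23.2, 18.1]
side {'K': array([[424.16485748,   0.        , 326.99301242],
       [  0.        , 424.16485748, 199.24787375],
       [  0.        ,   0.        ,   1.        ]]), 'xyz': array([0.41657761, 1.2112865 , 0.86274374]), 'attitude': array([ 0.02375075, -0.03197142,  0.87424465, -0.48384917])}
knob 0.76 [349.0, 274.8, 16.3, 14.1]
knob 0.75 [299.7, 259.0, 17.0, 21.6]
knob 0.54 [293.7, 300.9, 18.2, 19.9]
radio 0.77 [283.2, 151.1, 61.6, 59.6]
tray 0.85 [249.3, 228.3, 92.9, 71.7]
jar 0.81 [302.0, 231.4, 19.8, 22.7]
perfume 0.7 [275.9, 206.8, 15.2, 35.5]
{'clock': 0.7, 'joint_pos': array([ 9.69426810e-01,  3.13164371e-01,  4.60936993e-02,  1.30360304e+00,
       -4.44254224e-05,  1.43119245e+00]), 'qvel': array([ 0.0007623 ,  0.00040975, -0.00044542, -0.00080423, -0.00156206,
        0.00057181]), 'tau': array([-8.30238205e-04, -4.80289578e+01,  2.98748696e+01, -1.94315176e-04,
       -4.16351327e-05, -2.56719949e-05]), 'tcp_pos': array([0.25622188, 0.51479614, 0.23134089]), 'orientation': array([4.29023103e-05, 2.28837006e-01, 9.73464751e-01, 4.91031353e-05]), 'wrist_force': array([-0.40708809, -0.88006434, -0.49845471]), 'ft_torque': array([0.00199403, 0.01532763, 0.01196944]), 'finger_gap': 0.08538779090864015}
```

View pics/top0.png

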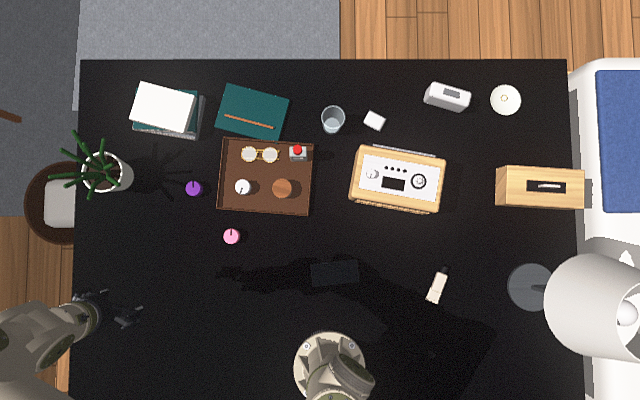

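View pics/side0.png

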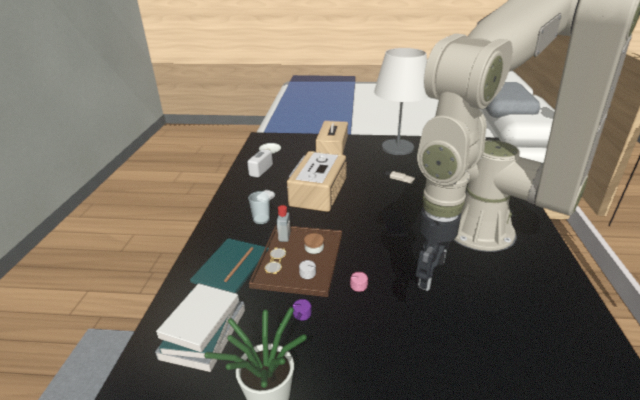

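```bash
python3 - <<'E'
from h import *
t=cv2.imread("pics/top0.png"); s=cv2.imread("pics/side0.png")
def crop(im,u,v,r=12): return cv2.resize(im[v-r:v+r,u-r:u+r],(390,290*390//390+100),interpolation=cv2.INTER_CUBIC)[:, :]
r=14
f=lambda im,u,v: cv2.resize(im[v-r:v+r,u-r:u+r],(300,300),interpolation=cv2.INTER_CUBIC)
cv2.imwrite("pics/c1.png",np.vstack([np.hstack([f(t,242,187),f(t,418,181)]),np.hstack([f(s,308,270),f(s,320,162)])]))
for l,z in(("knob",.037),("jar",.038),("perfume",.1),("glasses",.01),("radio",.12),("tray",.01),("tube",.02),("tumbler",.09),("earbuds",.02),("spindle",.14)):
    for d in silhouettes("top",l)[:3]:
        v,u=np.nonzero(d["pixels"]); 
        print(l,round(d["p"],2),u.mean().round(1),v.mean().round(1),px2w("top",u.mean()+0,v.mean(),z).round(3))
# radio orientation
d=silhouettes("top","radio")[0]; print(cv2.minAreaRect(np.argwhere(d["pixels"])[:,::-1].astype(np.float32)))
print(px2w("top",418,181,.14),px2w("top",372,174,.135))
print(px2w("top",418,181,.14)-px2w("top",372,174,.135))
E
```

```text
knob 0.76 243.0 187.6 [0.556 0.26  0.037]
knob 0.71 231.2 236.2 [0.407 0.296 0.037]
knob 0.64 193.8 188.9 [0.553 0.411 0.037]
jar 0.69 281.4 189.0 [0.551 0.142 0.038]
perfume 0.79 297.6 153.5 [0.649 0.089 0.1  ]
glasses 0.69 259.5 154.1 [0.665 0.214 0.01 ]
radio 0.8 396.6 179.1 [ 0.569 -0.197  0.12 ]
tray 0.78 263.2 178.8 [0.586 0.202 0.01 ]
tray 0.3 297.7 153.5 [0.667 0.092 0.01 ]
tube 0.62 242.3 187.3 [0.559 0.266 0.02 ]
tube 0.56 437.4 285.0 [ 0.25 -0.34  0.02]
tumbler 0.97 332.1 119.2 [ 0.754 -0.015  0.09 ]
earbuds 0.54 373.9 121.4 [ 0.767 -0.151  0.02 ]
spindle 0.49 418.3 181.3 [ 0.56  -0.255  0.14 ]
((396.9691162109375, 178.7301025390625), (91.8901138305664, 61.814510345458984), 11.003539085388184)
[ 0.560772   -0.25376748  0.14      ] [ 0.5822964  -0.12416856  0.135     ]
[-0.0215244  -0.12959892  0.005     ]
```

View pics/c1.png

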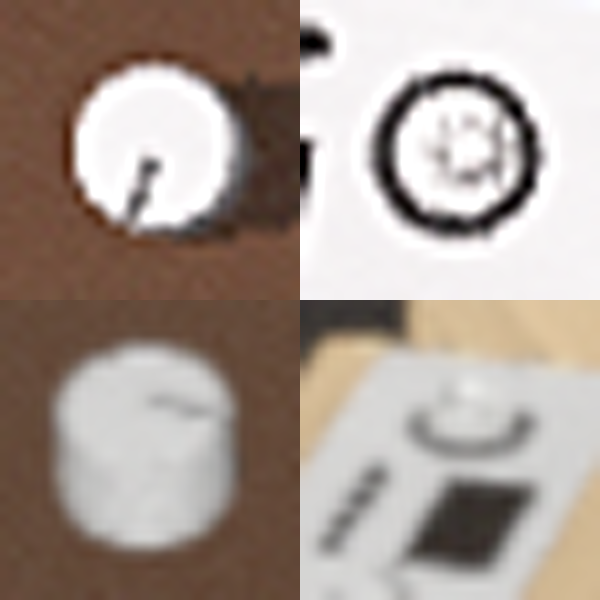

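```bash
cat >> h.py <<'E'
def rel(P):
    s=get_state(); q=np.array(s["orientation"]); Rt=R.from_quat(q[[1,2,3,0]])
    return (Rt.inv().apply(np.array(P)-s["tcp_pos"])*100).round(2)
E
python3 - <<'E'
from h import *
import workcell
s=get_state(); print(s["clock"],[k for k in dir(workcell) if k[0]!='_'],globals().get("grip_point_offset"))
# knob centre: top disc circle centre crop(157,147)->px
c=lambda u0,v0,a,b:(u0-14+(a+.5)*28/300-.5, v0-14+(b+.5)*28/300-.5)
k=px2w("top",*c(242,187,157,147),.036)
e=px2w("top",*c(242,187,130,222),.037); b=px2w("top",*c(242,187,152,160),.037)
print("knob",k,"rib",np.degrees(np.arctan2(*(e-b)[1::-1])))
ring=px2w("top",*c(418,181,456,153) if 0 else c(418,181,156,153),.12); print("ring(z.12)",ring)
print("ring@.1265",px2w("top",*c(418,181,156,153),.1265),"tip-ish",px2w("top",*c(418,181,170,145),.1415))
# radio yaw
print("edge", (px2w("top",361.,145,.12)-px2w("top",446,157,.12)))
print("side knob", px2w("side",*c(308,270,145,405-300),.037), "side spindle ring",px2w("side",*c(320,162,472,415-300) if 0 else c(320,162,172,118),.1265))
print("rel above knob",rel([k[0],k[1],.12]))
E
```

```text
1.25 ['MotionError', 'camera_info', 'get_state', 'grip_point_offset', 'hand_in', 'read_camera', 'silhouettes'] 0.0187
knob [0.560322   0.26303759 0.036     ] rib 160.83485247350413
ring(z.12) [ 0.56361412 -0.25976396  0.12      ]
ring@.1265 [ 0.56285037 -0.25791813  0.1265    ] tip-ish [ 0.56318869 -0.25743261  0.1415    ]
edge [0.03658497 0.24697148 0.        ]
side knob [0.55889404 0.26583065 0.037     ] side spindle ring [ 0.56129359 -0.25441704  0.1265    ]
rel above knob [-38.44  -8.99  11.13]
```

Emit:
send_rows(series=[-38.3, -9.0, 11.0, 0, 0, 0, 1, -38.3, -9.0, 11.0, 0, 0, 0, 1, -38.3, -9.0, 11.0, 0, 0, 0, 1, -38.3, -9.0, 11.0, 0, 0, 0, 1, -38.3, -9.0, 11.0, 0, 0, 0, 1, -38.3, -9.0, 11.0, 0, 0, 0, 1, -38.3, -9.0, 11.0, 0, 0, 0, 1, -38.3, -9.0, 11.0, 0, 0, 0, 1, -38.3, -9.0, 11.0, 0, 0, 0, 1, -38.3, -9.0, 11.0, 0, 0, 0, 1], newtons=40)

```text
clock: 2.08
tcp_pos: [0.561, 0.2613, 0.1205]
orientation: [0.0, 0.23, 0.973, -0.0]
wrist_force: [1.3, 1.0, -0.5]
finger_gap: 0.0853
```

```bash
python3 - <<'E'
from h import *
s=get_state(); print(s["clock"],s["tcp_pos"],s["joint_pos"].round(2)); print(rel([.5597,.2643,.008]))
E
```

```text
2.0833 [0.56101179 0.26130533 0.12046864] [ 0.31  0.45 -0.03  1.09 -0.    0.77]
[ 0.26  0.21 11.25]
```

Emit:
send_rows(series=[0.2, 0.2, 4, 0, 0, 0, 1, 0.2, 0.2, 8, 0, 0, 0, 1, 0.2, 0.2, 10.2, 0, 0, 0, 1, 0.2, 0.2, 11.2, 0, 0, 0, 1, 0.2, 0.2, 11.2, 0, 0, 0, 1, 0.2, 0.2, 11.2, 0, 0, 0, 1, 0.2, 0.2, 11.2, 0, 0, 0, 0, 0.2, 0.2, 11.2, 0, 0, 0, 0, 0.2, 0.2, 11.2, 0, 0, 0, 0, 0.2, 0.2, 11.2, 0, 0, 0, 0], newtons=40)

```text
clock: 2.92
tcp_pos: [0.5594, 0.267, 0.0115]
orientation: [0.002, 0.229, 0.973, 0.001]
wrist_force: [-0.3, -0.6, 2.8]
finger_gap: 0.0451
```

Emit:
send_rows(series=[0, 0, 0, 0, 0, 0, 0, 0, 0, 0, 0, 0, 0, 0, 0, 0, 0, 0, 0, 0, 0, 0, 0, 0, 0, 0, 0, 0])

```text
clock: 3.25
tcp_pos: [0.5594, 0.267, 0.0114]
orientation: [0.001, 0.229, 0.973, 0.001]
wrist_force: [-0.7, -0.1, 6.0]
finger_gap: 0.0454
```

Emit:
send_rows(series=[0, 0, -3, 0, 0, 0, 0, 0, 0, -7, 0, 0, 0, 0, 0, 0, -11, 0, 0, 0, 0, 0, 0, -15, 0, 0, 0, 0, 0, 0, -19, 0, 0, 0, 0, 0, 0, -20, 0, 0, 0, 0, 0, 0, -20, 0, 0, 0, 0, 0, 0, -20, 0, 0, 0, 0])

```text
clock: 3.92
tcp_pos: [0.5583, 0.2664, 0.2097]
orientation: [0.001, 0.229, 0.973, 0.0]
wrist_force: [0.7, -0.1, -1.6]
finger_gap: 0.0445
```

```bash
python3 - <<'E'
from h import *
s=get_state(); print(s["clock"],s["tcp_pos"],s["wrist_force"],s["finger_gap"])
t=read_camera("top"); cv2.imwrite("pics/top1.png",t); sd=read_camera("side"); cv2.imwrite("pics/side1.png",sd)
p=s["tcp_pos"]; u,v=w2px("side",p).astype(int); print(u,v,w2px("top",p))
f=lambda im,u,v,r: cv2.resize(im[v-r:v+r,u-r:u+r],(400,400),interpolation=cv2.INTER_CUBIC)
cv2.imwrite("pics/c2.png",np.hstack([f(sd,u,v,25),f(sd,320,162,14)]))
E
```

```text
3.9167 [0.55831955 0.26638707 0.2096948 ] [ 0.66098682 -0.1270687  -1.61873225] 0.04454114040442581
305 216 [228.05626633 180.13983662]
```

View pics/c2.png

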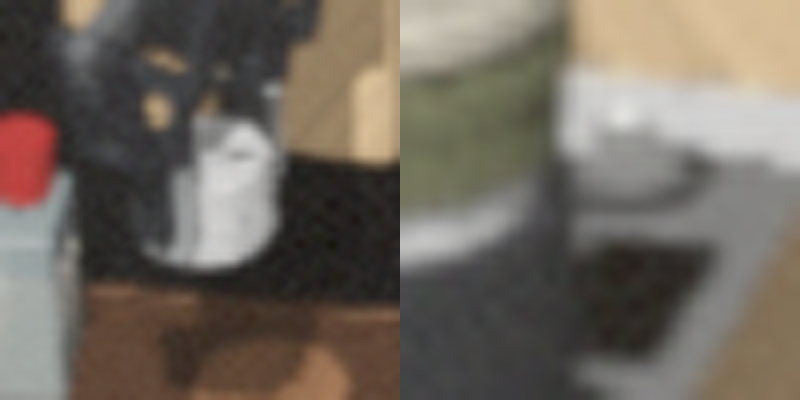

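```bash
python3 - <<'E'
from h import *
for P in([.563,-.2585,.1415],[.563,-.2585,.1265],[.563,-.2585,.12],[.563,-.2585+.022,.12]):print("side",w2px("side",P),"top",w2px("top",P))
def ringfit(im,u0,v0,z,n):
    c=[]
    g=cv2.cvtColor(im,cv2.COLOR_BGR2GRAY); w=g[v0-11:v0+11,u0-11:u0+11]
    m=(w<110).astype(np.uint8)
    k,l,st,ce=cv2.connectedComponentsWithStats(m,connectivity=8)
    i=max(range(1,k),key=lambda i:st[i][2]*st[i][3]*(st[i][0]>0)); pts=np.argwhere(l==i)[:,::-1]+[u0-11,v0-11]
    e=cv2.fitEllipse(pts.astype(np.float32)); print(n,st[i],e,px2w(n,*e[0],z)); 
for f in("top0","top1"): ringfit(cv2.imread(f"pics/{f}.png"),418,181,.12,"top")
# same knob calibration check: where do the images put the held knob / the fixed knob?
K=px2w("side",321.4,154,.1415); print("side tip",K)
print(rel([.563,-.2585,.2097]))
E
```

```text
side [321.18647814 154.57595631] top [419.79018146 180.14368055]
side [321.25563581 158.07542351] top [418.30689257 180.77348978]
side [321.28539641 159.58134811] top [417.67700985 181.04094001]
side [320.76789886 162.16607296] top [410.09788109 181.09293591]
top [ 4  4 15 15 63] ((418.2265319824219, 180.88536071777344), (13.8324556350708, 14.099563598632812), 42.70444869995117) [ 0.56344116 -0.26010745  0.12      ]
top [ 4  3 15 16 81] ((418.1240539550781, 180.84890747070312), (14.097362518310547, 14.221710205078125), 146.93101501464844) [ 0.56354914 -0.25981273  0.12      ]
side tip [ 0.56263201 -0.26356941  0.1415    ]
[-23.91 -46.67  -0.21]
```

Emit:
send_rows(series=[-23.9, -46.8, 0, 0, 0, -11, 0, -23.9, -46.8, 0, 0, 0, -11, 0, -23.9, -46.8, 0, 0, 0, -11, 0, -23.9, -46.8, 0, 0, 0, -11, 0, -23.9, -46.8, 0, 0, 0, -11, 0, -23.9, -46.8, 0, 0, 0, -11, 0, -23.9, -46.8, 0, 0, 0, -11, 0, -23.9, -46.8, 0, 0, 0, -11, 0, -23.9, -46.8, 0, 0, 0, -11, 0, -23.9, -46.8, 0, 0, 0, -11, 0])

```text
clock: 4.85
tcp_pos: [0.5607, -0.1501, 0.2066]
orientation: [-0.002, 0.135, 0.991, 0.001]
wrist_force: [0.7, 0.2, 0.1]
finger_gap: 0.0451
```

```bash
python3 - <<'E'
from h import *
s=get_state(); print(s["clock"],s["tcp_pos"],s["wrist_force"],s["orientation"],s["joint_pos"].round(2)); print(rel([.5623,-.2594,.156]))
E
```

```text
4.85 [ 0.56073018 -0.1500762   0.206575  ] [0.74557383 0.20539858 0.14036974] [-2.19305719e-03  1.34504742e-01  9.90910280e-01  6.93823528e-04] [-0.4   0.34  0.02  1.26  0.   -0.13]
[ -3.09 -10.5    5.04]
```

Emit:
send_rows(series=[-1.5, -4.1, 0, 0, 0, 0, 0, -2.3, -7.5, 0, 0, 0, 0, 0, -2.9, -10.2, 0, 0, 0, 0, 0, -2.9, -10.2, 2, 0, 0, 0, 0, -2.9, -10.2, 4, 0, 0, 0, 0, -2.9, -10.2, 4.8, 0, 0, 0, 0, -2.9, -10.2, 4.8, 0, 0, 0, 0, -2.9, -10.2, 4.8, 0, 0, 0, 0])

```text
clock: 5.52
tcp_pos: [0.5623, -0.2537, 0.1597]
orientation: [-0.002, 0.134, 0.991, 0.001]
wrist_force: [-0.3, 0.2, -0.9]
finger_gap: 0.0449
```

```bash
python3 - <<'E'
from h import *
s=get_state(); print(s["clock"],s["tcp_pos"],s["wrist_force"]); print(rel([.5623,-.2594,.156]))
sd=read_camera("side"); t=read_camera("top")
f=lambda im,u,v,r: cv2.resize(im[v-r:v+r,u-r:u+r],(400,400),interpolation=cv2.INTER_CUBIC)
cv2.imwrite("pics/c3.png",np.hstack([f(sd,321,154,20),f(t,418,181,20)]))
E
```

```text
5.5167 [ 0.56226709 -0.25373643  0.15973457] [-0.32545374  0.19993758 -0.90950611]
[-0.16 -0.55  0.37]
```

View pics/c3.png

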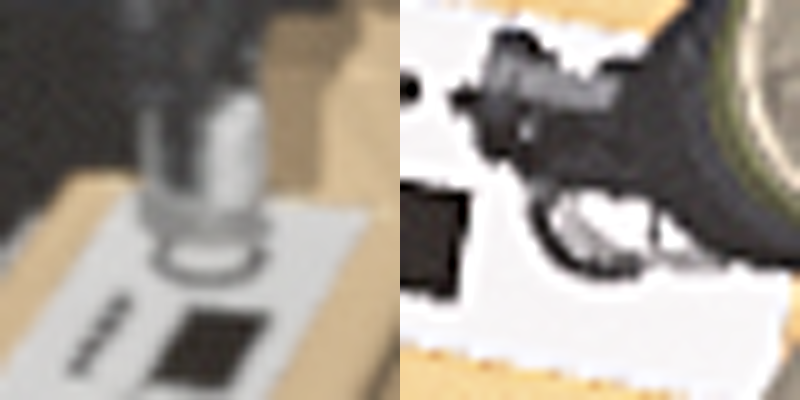

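Emit:
send_rows(series=[0, -0.57, 0, 0, 0, 0, 0, 0, -0.57, 0, 0, 0, 0, 0, 0, -0.57, 0.5, 0, 0, 0, 0, 0, -0.57, 1.0, 0, 0, 0, 0, 0, -0.57, 1.4, 0, 0, 0, 0, 0, -0.57, 1.4, 0, 0, 0, 0, 0, -0.57, 1.4, 0, 0, 0, 0])

```text
clock: 6.2
tcp_pos: [0.5613, -0.2599, 0.1466]
orientation: [-0.001, 0.134, 0.991, 0.0]
wrist_force: [0.7, -0.1, -1.4]
finger_gap: 0.0449
```

Emit:
send_rows(series=[0, 0, 0.2, 0, 0, 0, 0, 0, 0, 0.4, 0, 0, 0, 0, 0, 0, 0.5, 0, 0, 0, 0, 0, 0, 0.5, 0, 0, 0, 0, 0, 0, 0.5, 0, 0, 0, 0])

```text
clock: 6.62
tcp_pos: [0.5617, -0.2599, 0.1422]
orientation: [-0.0, 0.134, 0.991, 0.0]
wrist_force: [-0.2, 0.7, -1.3]
finger_gap: 0.0449
```

Emit:
send_rows(series=[0, 0, 0.1, 0, 0, 0, 0, 0, 0, 0.2, 0, 0, 0, 0, 0, 0, 0.3, 0, 0, 0, 0, 0, 0, 0.3, 0, 0, 0, 0, 0, 0, 0.3, 0, 0, 0, 0])

```text
clock: 7.03
tcp_pos: [0.5618, -0.26, 0.1398]
orientation: [0.0, 0.134, 0.991, 0.0]
wrist_force: [-0.5, 2.4, 4.6]
finger_gap: 0.0446
```

Emit:
send_rows(series=[0, 0, 0, 0, 0, -2, 0, 0, 0, 0, 0, 0, -4, 0, 0, 0, 0, 0, 0, -6, 0, 0, 0, 0, 0, 0, -6, 0])

```text
clock: 7.37
tcp_pos: [0.5622, -0.2602, 0.1398]
orientation: [0.001, 0.082, 0.997, -0.0]
wrist_force: [0.1, 2.1, 5.6]
finger_gap: 0.0449
```

Emit:
send_rows(series=[0, 0, 0, 0, 0, -2, 0, 0, 0, 0, 0, 0, -4, 0, 0, 0, 0, 0, 0, -6, 0, 0, 0, 0, 0, 0, -6, 0])

```text
clock: 7.7
tcp_pos: [0.5623, -0.2603, 0.1397]
orientation: [0.001, 0.03, 1.0, -0.0]
wrist_force: [1.0, 2.3, 4.1]
finger_gap: 0.045
```

Emit:
send_rows(series=[0, 0, 0, 0, 0, -2, 0, 0, 0, 0, 0, 0, -4, 0, 0, 0, 0, 0, 0, -6, 0, 0, 0, 0, 0, 0, -6, 0])

```text
clock: 8.03
tcp_pos: [0.562, -0.2603, 0.1395]
orientation: [0.0, -0.022, 1.0, -0.0]
wrist_force: [0.7, 2.5, 4.8]
finger_gap: 0.0449
```

```bash
python3 - <<'E'
from h import *
s=get_state(); print(s["ft_torque"],s["wrist_force"],s["joint_pos"].round(2))
E
```

```text
[ 0.45679557 -0.18021544  0.02871027] [0.67292515 2.53468755 4.79524244] [-0.56  0.44 -0.    1.13  0.   -0.61]
```

Emit:
send_rows(series=[0, 0.05, 0, 0, 0, -2, 0, 0, 0.05, 0, 0, 0, -4, 0, 0, 0.05, 0, 0, 0, -6, 0, 0, 0.05, 0, 0, 0, -6, 0])

```text
clock: 8.37
tcp_pos: [0.5612, -0.2598, 0.1384]
orientation: [-0.001, -0.074, 0.997, 0.0]
wrist_force: [1.5, -0.2, -0.8]
finger_gap: 0.045
```

Emit:
send_rows(series=[0, 0, 0, 0, 0, -2, 0, 0, 0, 0, 0, 0, -4, 0, 0, 0, 0, 0, 0, -6, 0, 0, 0, 0, 0, 0, -6, 0])

```text
clock: 8.7
tcp_pos: [0.5611, -0.2599, 0.1384]
orientation: [-0.001, -0.126, 0.992, 0.0]
wrist_force: [0.0, -0.2, -1.4]
finger_gap: 0.0449
```

Emit:
send_rows(series=[0, 0, 0, 0, 0, -2, 0, 0, 0, 0, 0, 0, -4, 0, 0, 0, 0, 0, 0, -6, 0, 0, 0, 0, 0, 0, -6, 0])

```text
clock: 9.03
tcp_pos: [0.5613, -0.2598, 0.1387]
orientation: [-0.001, -0.177, 0.984, 0.0]
wrist_force: [0.1, -0.3, -1.7]
finger_gap: 0.0447
```

Emit:
send_rows(series=[0, 0, 0.1, 0, 0, 0, 0, 0, 0, 0.2, 0, 0, 0, 0, 0, 0, 0.3, 0, 0, 0, 0, 0, 0, 0.3, 0, 0, 0, 0])

```text
clock: 9.37
tcp_pos: [0.5614, -0.2596, 0.1358]
orientation: [-0.0, -0.178, 0.984, 0.0]
wrist_force: [0.0, 0.7, -1.6]
finger_gap: 0.0451
```

```bash
python3 - <<'E'
from h import *
s=get_state(); print(s["ft_torque"],s["wrist_force"],s["tcp_pos"])
E
```

```text
[-0.03348773 -0.01132739 -0.02493975] [ 0.03439435  0.72787187 -1.64730246] [ 0.56143715 -0.25960583  0.13583631]
```

Emit:
send_rows(series=[0, 0, 0.1, 0, 0, 0, 0, 0, 0, 0.2, 0, 0, 0, 0, 0, 0, 0.3, 0, 0, 0, 0, 0, 0, 0.3, 0, 0, 0, 0])

```text
clock: 9.7
tcp_pos: [0.5616, -0.2597, 0.1331]
orientation: [0.0, -0.178, 0.984, 0.0]
wrist_force: [1.5, 0.2, -0.6]
finger_gap: 0.0447
```

Emit:
send_rows(series=[0, 0, 0.1, 0, 0, 0, 0, 0, 0, 0.15, 0, 0, 0, 0, 0, 0, 0.15, 0, 0, 0, 0])

```text
clock: 9.95
tcp_pos: [0.5617, -0.2597, 0.1323]
orientation: [0.0, -0.178, 0.984, -0.0]
wrist_force: [-0.9, 0.4, 4.1]
finger_gap: 0.0449
```

Emit:
send_rows(series=[0, 0, 0.1, 0, 0, 0, 0, 0, 0, 0.2, 0, 0, 0, 0, 0, 0, 0.25, 0, 0, 0, 0, 0, 0, 0.25, 0, 0, 0, 0])

```text
clock: 10.28
tcp_pos: [0.5618, -0.2597, 0.1298]
orientation: [0.0, -0.178, 0.984, -0.0]
wrist_force: [-1.7, 0.3, 5.5]
finger_gap: 0.0449
```

Emit:
send_rows(series=[0, 0, 0.1, 0, 0, 0, 0, 0, 0, 0.2, 0, 0, 0, 0, 0, 0, 0.2, 0, 0, 0, 0, 0, 0, 0.2, 0, 0, 0, 0])

```text
clock: 10.62
tcp_pos: [0.5618, -0.2598, 0.1288]
orientation: [0.001, -0.178, 0.984, -0.0]
wrist_force: [-3.8, 1.2, 11.5]
finger_gap: 0.0448
```

```bash
python3 - <<'E'
from h import *
s=get_state(); print(s["ft_torque"],s["wrist_force"],s["tcp_pos"],s["qvel"].round(3))
sd=read_camera("side"); t=read_camera("top")
f=lambda im,u,v,r: cv2.resize(im[v-r:v+r,u-r:u+r],(400,400),interpolation=cv2.INTER_CUBIC)
cv2.imwrite("pics/c4.png",np.hstack([f(sd,321,154,20),f(t,418,181,20)]))
x=.5625;y=-.2595
for z in(.1225,.1315):print(z,"front edge crop", (w2px("side",[x,y+.023,z])-[301,134])*10)
E
```

```text
[ 0.47621447  0.7233702  -0.01302204] [-3.84910271  1.22705088 11.5180092 ] [ 0.56182172 -0.25976027  0.12881144] [ 0.     0.001 -0.     0.002 -0.    -0.002]
0.1225 front edge crop [198.85791874 275.86572515]
0.1315 front edge crop [198.42867166 254.79999567]
```

View pics/c4.png

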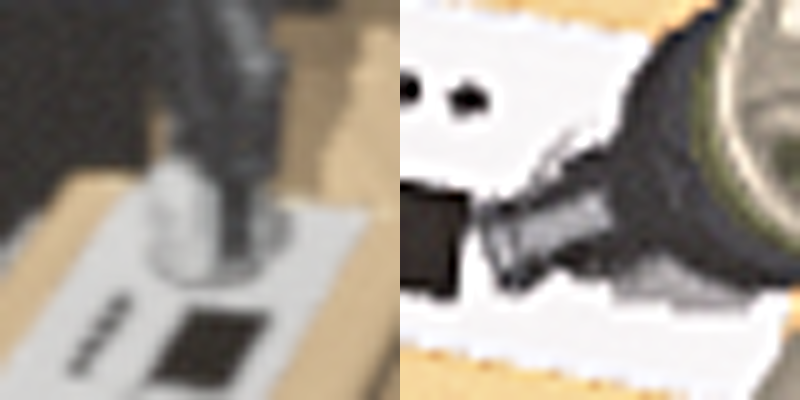

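Emit:
send_rows(series=[0, 0, 0.03, 0, 0, 0, 0, 0, 0, 0.03, 0, 0, 0, 0, 0, 0, 0.03, 0, 0, 0, 0, 0, 0, 0.03, 0, 0, 0, 0, 0, 0, 0.03, 0, 0, 0, 0, 0, 0, 0.03, 0, 0, 0, 0])

```text
clock: 11.22
tcp_pos: [0.5618, -0.2597, 0.1288]
orientation: [0.001, -0.178, 0.984, -0.001]
wrist_force: [-3.7, 1.6, 12.6]
finger_gap: 0.0447
```

```bash
python3 -c "
from h import *
s=get_state(); print(s['wrist_force'],s['tcp_pos'],s['clock']); hand_in()"
```

```text
[-3.65253274  1.55705332 12.64044411] [ 0.56182516 -0.25973781  0.12878181] 11.2167
the job is handed in; nothing more can be done
```

The knob is back on the spindle and, going by force, height and the camera, fully home. I handed in at 11.2 s with the arm still pressing the dial down with about 13 N at 40 N grip.

- **Meshing:** I gripped the knob in the tray, set it on the spindle and turned it under light pressure. Between 18° and 24° the contact force vanished. I turned it 12° more before checking. The knob then slid down about 8–9 mm to a second contact, which fits the flange seat.
- **Pressing:** The dial sank about 4 mm and came up against a hard stop at a tool height of 0.1288 m; I expected 0.1289 m. It was at rest there.
- **Camera check:** The last side picture puts the knob's lower front edge where a home, pressed knob should be.
- **Not confirmed:** Spline mesh and dial travel were inferred, since neither could be read directly. A sideways force of about 4 N remained at the end. I took no final picture of the other things, but no move came near them.

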